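# Extend the telescopic cop stand by one hole and lay the cop on it

### The arm

A 6-joint arm with a two-finger parallel gripper is mounted at the origin on a cart in front of the work surface, level with it; the furniture and walls round the work are solid. World frame = base frame: x ahead of the robot, y to its left, z up, the work surface at z = 0. Lengths are in m, angles in rad, forces in N, time in s.
With the tool pointing down it reaches from about 0.275 to 0.775 m from the base axis. Payload 14.6 kg.
Tool frame: the origin (TCP) lies at the very end of the fingers, on their centre line; the grasp point (between the pads) lies 19 mm behind it; z points along the fingers, y is the line along which they close (so a half turn about z gives the same grasp; the last joint's range is limited). The gripper opens to 85 mm and grips with 20 to 120 N. Pads are 22 mm wide; open, the fingers measure 114 mm over their backs; the gripper's body (76 mm by 85 mm) begins 54 mm behind the grasp point. The pads swing forward as they close: fully open they stand 13 mm farther back than shut.
Start: joints at [1.175, 0.263, -0.048, 1.259, 0, 1.415], TCP at [0.125, 0.51, 0.231] pointing down, gripper open.
Joint ranges: [-2.65, 2.65], [-0.89, 1.7], [-1.18, 1.37], [-2.13, 2.11], [-1.35, 1.29], [-3.14, 3.14]. Speed limits (rad/s): [1.89, 1.89, 2.57, 2.79, 3.14, 3.14].

### API

Orientations are given as a unit quaternion [w, x, y, z].
In Python, from station import ctrl gives the robot as it stands.
- The arm moves only by the tool jog_arm, never from a script. Its arguments are lists of equal length, an entry for each row: "offset": the shift along the tool's x, y, z in m, a list of three; "twist": the turn, a rotation vector about the tool's x, y, z in rad, a list of three. A call has exactly 5 rows; each row shifts and turns the commanded pose from where the row before left it, along the tool's axes as they then stand; what a row does not reach is not made up. A row lasts 1/8 s, in which the tool goes at most 62.5 mm and 10.7 degrees, less where a joint would pass 70% of its speed; a pose out of reach is approached as far as the arm can. A call is refused whole if a number of a shift passes 0.0625 or a number of a turn 0.188, either way. A call with a gripper value outside its range is refused whole. "gripper" is the opening, from -1 (shut) to 1 (fully open), so that 0 is half open, set as the call begins (left out, the last holds). The fingers move at their own pace and stop on an object; "grip_force" is the grip in N (left out, the last holds). Time passes only in rows, so rows that do not move let the fingers close, or fill a call up. It gives the time, the measured TCP pose, the force, the opening and the grip force at its end, in the units of the state.
- ctrl.get_state(): the state, without advancing time (a new reading comes with each control period).
- ctrl.get_image(name): name is "scene" or "top" or "wrist"; returns a dict with "pixels" (400x640x3 uint8, red, green, blue), "mtx" (3x3 intrinsics, pixels), "extrinsics" (4x4, takes a point from world to camera coordinates); the wrist camera has in their place "hand_eye" (4x4, takes a point from camera to tool coordinates, whose origin is the TCP and whose axes are the flange's). Camera axes: x right, y down, z forward; pixel columns grow to the right and rows downward; lengths in m; the calibration is good to about 2 mm. A picture is of the moment at which its call begins: read the wrist's pose just before it. There is no depth.
- ctrl.hand_in(): hands the job in; it is judged then, once.
The state is a dict: "t": time; "q": joint angles; "joint_vel": joint speeds; "effort": joint torques, N m; "position": TCP position; "tool_rot": TCP orientation; "wrist_force": force on the tool from outside, world axes, zero at the start; "moment": the same for the moment, N m; "finger_gap": finger opening in m; "finger_force": force on a finger pad.
Only numpy, scipy, OpenCV 4.12 (cv2) and the standard library are available. Lean on these libraries where they do the work, as an engineer would, in place of code of your own. Each camera call takes 0.05 s, during which the arm holds its last target. There are 200 camera calls.

### The job

Set up the telescopic stand for the white cop: press in the brass button so that the inner tube comes free, then push the red fork outwards until the button pops up through the next hole. Then take the cop from the wooden rack and lay it gently on the stand's two forks, centred, so that each bare tube end lies in a fork. Leave the bottle, the jar and the tape measure alone.

Things in the scene. Friction and masses are not known exactly. Their poses are not given: they have to be found in the camera images.
- seat (a point): Middle between the stand's two forks once the tube is out by one hole, where the cop's centre comes to lie (z 102 mm; its foot end 0.05 rad high). Axes: z up, y along the level telescopic tube, pointing the way the inner tube slides out, x across. The stand is fixed. Outer tube 30 mm square, top at z 60 mm, from y -195 to -10 mm here (the mouth; black collar up to z 63 mm).
- grey_fork (a point): Centre of the fixed grey fork's V, y -70.5 mm from the seat (z 102 mm). Both forks are alike: 6 mm thick along the tube, with a 90 degree V that opens upwards for a cop's bare end; they reach up to z 112 mm and are 57 mm across at the top, and their stems below z 86 mm are 18 mm wide. Base plate of the stand 70 mm wide.
- rest_face (a point): On the red fork, which stands on the end of the inner tube: middle of the flat stem face that looks at the grey fork, z 80 mm. At y +7.5 mm from the seat when closed, +67.5 mm when out by one hole. Pushing the fork here or higher along the seat's +y slides the inner tube out; 3 to 8 N move it.
- button_top (a point): Crown of the sprung brass button, 14 mm in diameter, carried by the inner tube. Popped through a hole it stands 6.5 mm proud of the outer tube's top (crown at z 66.5 mm); pressed straight down by about 4 to 8 N until nearly flush with it, it lets the tube go. Caught below the wall its crown is at about z 58 mm. At the start at y -160 mm from the seat.
- next_hole (a point): Centre of the next hole, 15 mm wide, in the outer tube's top (z 60 mm), y -100.5 mm from the seat. There the button must come up. The holes are 60 mm apart; a third one lies at y -40.5 mm and is not wanted.
- tube (a joint): How far the inner tube is out, in m: 0 closed, 0.060 out by one hole, 0.120 by two; about 1 mm play. When the button is pressed in the closed position a buffer spring throws the tube out to about 0.012 and the button stays caught below the wall; the tube then has to be pushed on to the next hole, where the button pops up by itself and locks it.
- button (a joint): How far the button is pressed in, in m: 0 fully out, 0.0065 flush with the outer tube, about 0.0085 when caught below the wall.
- cop_center (a point): Centre of the white cop (yarn on a tube, 158 mm long, about 130 g), on its axis; its z axis runs along it, from foot to tip. The yarn is 44 mm across in the middle, tapering to both ends; bare blue ends: foot 26 mm, tip 16 mm across. At first it lies in the wooden rack, centre at z 40 mm, the foot 0.05 rad high; grasp it across the middle from above. Either way round will do on the stand.
- rack: Wooden rack, fixed to the worktop: a board 50 x 168 x 8 mm with two V-forks 6 mm thick, 141 mm apart along its y axis, up to z 45 mm, which hold the cop by its bare ends. Origin at the centre of its underside.
- jar: Small jar with a blue lid, 51 mm in diameter, 66 mm high; bystander. Origin at its underside.
- measure: Yellow tape measure, 32 x 67 x 55 mm; bystander. Origin at its underside.
- oil: Small white bottle with a red spout, 32 mm in diameter, 119 mm high; bystander. Origin at its underside.

How it is judged:
On the way, in this order (a step that is already met when the one before it is completed fails the run):
1. the button has been pressed and the inner tube has come out of the closed position (value of joint tube above 0.008 m), for 0.1 s.
2. the inner tube is out by one hole and the button has popped up through it (value of joint tube between 0.057 and 0.063 m and value of joint button below 0.002 m), for 0.2 s.
3. the cop has been lifted clear of the rack (height (world z) of cop_center above 0.075 m), for 0.1 s.
At the end, for the whole second after the job is handed in: The inner tube is out by one hole (60 mm, within 3 mm) with the button up in it (pressed in by less than 2 mm); the cop lies at rest in both forks, its centre within 5 mm of the seat across and in height and within 8 mm along the tube, its axis within 0.1 rad of the tube's (all of step 2 and x of cop_center in the frame of seat between -0.005 and 0.005 m and y of cop_center in the frame of seat between -0.008 and 0.008 m and z of cop_center in the frame of seat between -0.005 and 0.005 m and angle between the z axis of cop_center and the y axis of seat, either way round below 0.1 rad and linear speed of cop below 0.02 m/s); the robot touches nothing.
It fails at once if the jar, the tape measure or the bottle is shifted by more than 25 mm or tipped over (distance of any of jar, measure, oil from where it was at the start of the episode above 0.025 m or angle between any of jar, measure, oil's own z axis and vertical above 0.5 rad).
It fails at once if the cop is dropped or slammed on the stand with more than 25 N (contact force between cop and stand above 25 N).
It also fails if it takes over 64 s, if anything falls off the work surface, if the arm or the gripper's body presses on something with over 40 N, if the wrist force passes 120 N, or if a joint passes its speed limit or range.

## Working session

There is one attempt and no reset: what is moved stays moved. The work goes in short steps, Python scripts to look and compute and a tool call to move; the robot and the scene stay as the last step left them, time stands still between calls to the robot, and variables do not carry over. Pictures are saved under pics/ and viewed, at most 10 in all, crops included, and the job is handed in when it is done.

Besides the shell and the picture viewer there is one more tool, called by a JSON object that holds its "op" and its "data", one argument or row to a line. jog_arm: Moves the arm, as the interface text tells. Its arguments: {"type":"object","properties":{"offset":{"type":"array"},"twist":{"type":"array"},"gripper":{"type":"number"},"grip_force":{"type":"number"}},"required":["offset","twist"]}

```bash
mkdir -p pics; ls
python3 - <<'E'
from station import ctrl
import cv2,numpy as np,pickle
s=ctrl.get_state();print({k:np.round(v,3).tolist() for k,v in s.items()})
d={}
for n in("scene","top"):
    im=ctrl.get_image(n);d[n]=im;print(n,np.round(im["mtx"],1).tolist(),np.round(im["extrinsics"],3).tolist())
    cv2.imwrite(f"pics/{n}0.png",im["pixels"][:,:,::-1])
pickle.dump(d,open("im0.pkl","wb"))
E
```

```text
pics
{'t': 0.0, 'q': [1.175, 0.264, -0.049, 1.259, -0.0, 1.416], 'joint_vel': [-0.002, -0.002, -0.0, -0.001, 0.0, 0.0], 'effort': [0.001, -63.761, 38.457, 0.014, -0.0, 0.0], 'position': [0.125, 0.51, 0.231], 'tool_rot': [-0.0, 0.12, 0.993, -0.001], 'wrist_force': [0.955, 0.29, -0.563], 'moment': [0.0, -0.014, -0.031], 'finger_force': 0.0, 'finger_gap': 0.086}
scene [[434.8, 0.0, 319.9], [0.0, 434.8, 206.3], [0.0, 0.0, 1.0]] [[-0.149, -0.989, 0.001, -0.055], [-0.825, 0.124, -0.551, 0.53], [0.545, -0.084, -0.834, 0.725], [0.0, 0.0, 0.0, 1.0]]
top [[482.1, 0.0, 323.0], [0.0, 482.1, 197.3], [0.0, 0.0, 1.0]] [[-0.08, -0.997, -0.006, -0.104], [-0.969, 0.079, -0.232, 0.57], [0.232, -0.012, -0.973, 0.978], [0.0, 0.0, 0.0, 1.0]]
```

View pics/top0.png

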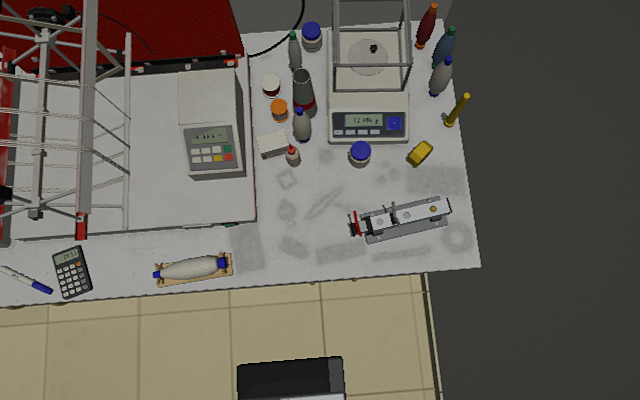

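View pics/scene0.png

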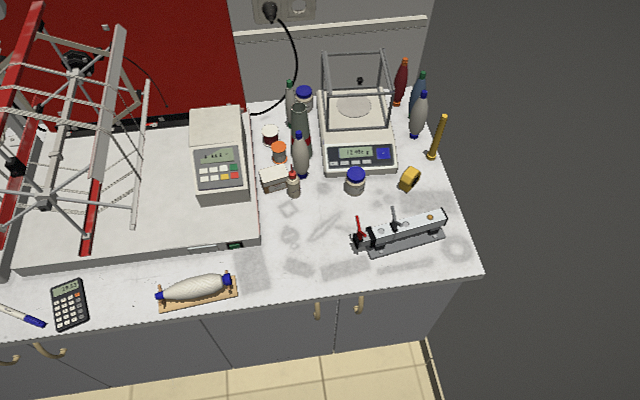

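The top view shows the stand with its button near (434,209), the red fork at (354,223) and the grey fork at (392,213). The cop is in the rack between (157,273) and (223,263). The scene view shows the same things, with the button at (431,216) and the red fork at (361,229).

```bash
cat > h.py <<'E'
import numpy as np,cv2
def ray(im,uv):
    E=im["extrinsics"];R,t=E[:3,:3],E[:3,3];K=im["mtx"]
    d=R.T@(np.linalg.inv(K)@[uv[0],uv[1],1]);return -R.T@t,d
def onz(im,uv,z):
    c,d=ray(im,uv);return c+d*(z-c[2])/d[2]
def tri(a,ua,b,ub):
    c1,d1=ray(a,ua);c2,d2=ray(b,ub)
    s=np.linalg.lstsq(np.c_[d1,-d2],c2-c1,rcond=None)[0]
    p,q=c1+d1*s[0],c2+d2*s[1];return (p+q)/2,np.linalg.norm(p-q)
def proj(im,p):
    E=im["extrinsics"];q=im["mtx"]@(E[:3,:3]@np.array(p)+E[:3,3]);return q[:2]/q[2]
E
python3 - <<'E'
import pickle,cv2,numpy as np
from h import *
d=pickle.load(open("im0.pkl","rb"))
T=d["top"]["pixels"];S=d["scene"]["pixels"]
c=[T[190:250,340:460],S[200:260,340:460],T[240:300,140:260],S[260:320,140:260]]
c=[cv2.resize(x,None,fx=3.3,fy=5*.66,interpolation=cv2.INTER_CUBIC) for x in c]
o=np.vstack([np.hstack(c[:2]),np.hstack(c[2:])]);cv2.imwrite("pics/z.png",o[:,:,::-1]);print(o.shape)
def comp(im,box,lo,hi):
    x0,y0,x1,y1=box;h=cv2.cvtColor(im[y0:y1,x0:x1],cv2.COLOR_RGB2HSV)
    n,l,s,ce=cv2.connectedComponentsWithStats(cv2.inRange(h,lo,hi))
    return [(s[i].tolist(),np.round(ce[i]+[x0,y0],1).tolist()) for i in range(1,n) if s[i,4]>=6]
for n,I,b1,b2 in(("top",T,(340,190,460,250),(140,240,260,300)),("scene",S,(340,200,460,260),(140,260,260,320))):
    print(n,"brass",comp(I,b1,(10,90,80),(30,255,255)),"red",comp(I,b1,(0,130,70),(8,255,255)),"blue",comp(I,b2,(105,120,40),(130,255,255)))
E
```

```text
(396, 792, 3)
top brass [([90, 16, 6, 6, 23], [432.3, 208.5])] red [([14, 21, 8, 26, 65], [356.8, 223.8])] blue [([77, 17, 10, 12, 84], [221.2, 262.4]), ([13, 31, 8, 7, 45], [156.5, 274.2])]
scene brass [([87, 15, 6, 5, 20], [429.6, 216.6])] red [([16, 16, 10, 21, 54], [359.3, 226.9])] blue [([82, 13, 10, 12, 85], [226.3, 279.2]), ([15, 31, 9, 8, 52], [159.2, 295.1])]
```

View pics/z.png

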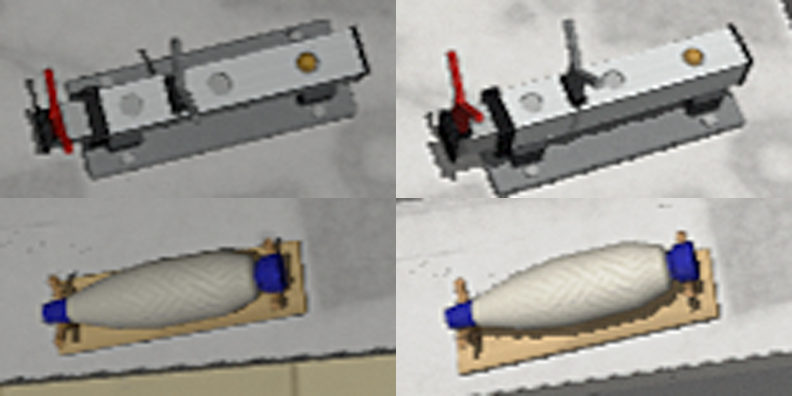

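The crop shows the button, two holes (top image: (406.7,215.2) and (379.7,221.5)), the forks, and the cop with its foot (larger blue end) on the right.

Run:
```python
import pickle,numpy as np
from h import *
d=pickle.load(open("im0.pkl","rb"));T,S=d["top"],d["scene"]
np.set_printoptions(precision=4,suppress=True)
for n,a,b,z in(("btn",(432.5,208.6),(429.7,216.7),.0655),("h2",(406.7,215.2),(405.2,223.6),.06),("h3",(379.7,221.5),(380.9,230.6),.06),("foot",(221.2,262.4),(226.3,279.2),.045),("tip",(156.5,274.2),(159.2,295.1),.036)):
    print(n,onz(T,a,z),onz(S,b,z),*tri(T,a,S,b))
```

```text
btn [ 0.5157 -0.3828  0.0655] [ 0.5127 -0.3832  0.0655] [ 0.5168 -0.3851  0.0587] 0.0014810390106384669
h2 [ 0.5069 -0.3267  0.06  ] [ 0.5063 -0.3256  0.06  ] [ 0.5074 -0.3267  0.0579] 0.000854304050510028
h3 [ 0.4979 -0.2671  0.06  ] [ 0.4967 -0.2674  0.06  ] [ 0.4982 -0.2678  0.0574] 0.0006773762000334258
foot [0.4394 0.0796 0.045 ] [0.4375 0.0788 0.045 ] [0.4399 0.0801 0.0402] 0.001016890400520686
tip [0.4264 0.2215 0.036 ] [0.4266 0.22   0.036 ] [0.4263 0.2204 0.0369] 0.0013813982612565147
```

{"op": "jog_arm", "data": {
  "offset": [
    [0, 0, 0],
    [0, 0, 0],
    [0, 0, 0],
    [0, 0, 0],
    [0, 0, 0]
  ],
  "twist": [
    [0, 0, 0.17],
    [0, 0, 0.17],
    [0, 0, 0.17],
    [0, 0, 0.17],
    [0, 0, 0.17]
  ],
  "gripper": -1
}}

```text
t: 0.72
position: [0.1251, 0.5097, 0.231]
tool_rot: [0.0, 0.521, 0.853, -0.0]
wrist_force: [0.0, 0.4, 0.6]
finger_gap: 0.0003
finger_force: 0.0
```

{"op": "jog_arm", "data": {
  "offset": [
    [0, 0, 0],
    [0, 0, 0],
    [-0.045, 0.012, 0],
    [-0.045, 0.012, 0],
    [-0.045, 0.012, 0]
  ],
  "twist": [
    [0, 0, 0.17],
    [0, 0, 0.165],
    [0, 0, 0],
    [0, 0, 0],
    [0, 0, 0]
  ]
}}

```text
t: 1.35
position: [0.1805, 0.3801, 0.231]
tool_rot: [0.0, 0.654, 0.757, -0.0]
wrist_force: [0.8, 0.5, 1.4]
finger_gap: 0.0
finger_force: 0.0
```

{"op": "jog_arm", "data": {
  "offset": [
    [-0.045, 0.012, 0],
    [-0.045, 0.012, 0],
    [-0.045, 0.012, 0],
    [-0.045, 0.012, 0],
    [-0.045, 0.012, 0]
  ],
  "twist": [
    [0, 0, 0],
    [0, 0, 0],
    [0, 0, 0],
    [0, 0, 0],
    [0, 0, 0]
  ]
}}

```text
t: 1.98
position: [0.2724, 0.1661, 0.2312]
tool_rot: [0.0, 0.654, 0.757, 0.0]
wrist_force: [1.3, 1.1, 0.5]
finger_gap: 0.0001
finger_force: 0.0
```

{"op": "jog_arm", "data": {
  "offset": [
    [-0.045, 0.012, 0],
    [-0.045, 0.012, 0],
    [-0.045, 0.012, 0],
    [-0.045, 0.012, 0],
    [-0.045, 0.012, 0]
  ],
  "twist": [
    [0, 0, 0],
    [0, 0, 0],
    [0, 0, 0],
    [0, 0, 0],
    [0, 0, 0]
  ]
}}

```text
t: 2.6
position: [0.3643, -0.0481, 0.2312]
tool_rot: [-0.0, 0.654, 0.756, 0.0]
wrist_force: [0.9, 1.7, 0.7]
finger_gap: -0.0
finger_force: 0.0
```

{"op": "jog_arm", "data": {
  "offset": [
    [-0.045, 0.015, 0],
    [-0.045, 0.015, 0],
    [-0.045, 0.015, 0],
    [-0.045, 0.015, 0],
    [-0.045, 0.015, 0]
  ],
  "twist": [
    [0, 0, 0],
    [0, 0, 0],
    [0, 0, 0],
    [0, 0, 0],
    [0, 0, 0]
  ]
}}

```text
t: 3.22
position: [0.4712, -0.2597, 0.231]
tool_rot: [-0.0, 0.654, 0.756, 0.0]
wrist_force: [1.5, 0.4, 0.3]
finger_gap: -0.0001
finger_force: 0.0
```

{"op": "jog_arm", "data": {
  "offset": [
    [-0.04, 0.015, 0],
    [-0.03, 0.005, 0],
    [0, 0, 0],
    [0, 0, 0],
    [0, 0, 0]
  ],
  "twist": [
    [0, 0, 0],
    [0, 0, 0],
    [0, 0, 0],
    [0, 0, 0],
    [0, 0, 0]
  ]
}}

```text
t: 3.85
position: [0.5005, -0.3238, 0.2316]
tool_rot: [0.0, 0.654, 0.757, 0.0]
wrist_force: [0.1, -0.3, 0.1]
finger_gap: 0.0
finger_force: 0.0
```

```bash
cat >> h.py <<'E'
from scipy.spatial.transform import Rotation as Rn
def wrist(ctrl):
    s=ctrl.get_state();im=ctrl.get_image("wrist")
    M=np.eye(4);w,x,y,z=s["tool_rot"];M[:3,:3]=Rn.from_quat([x,y,z,w]).as_matrix();M[:3,3]=s["position"]
    im["extrinsics"]=np.linalg.inv(M@np.array(im["hand_eye"]));return s,im
E
python3 - <<'E'
from station import ctrl
import pickle
from h import *
s,im=wrist(ctrl);pickle.dump(im,open("w1.pkl","wb"));print(s["position"],s["t"])
cv2.imwrite("pics/w1.png",im["pixels"][:,:,::-1]);print(np.round(im["hand_eye"],3),im["mtx"])
E
```

```text
[ 0.50052048 -0.32378737  0.2315609 ] 3.85
[[-0.001 -0.96  -0.281  0.071]
 [ 1.    -0.001  0.     0.   ]
 [-0.001 -0.281  0.96  -0.142]
 [ 0.     0.     0.     1.   ]] [[304.06115414   0.         318.29469242]
 [  0.         304.06115414 199.32021474]
 [  0.           0.           1.        ]]
```

View pics/w1.png

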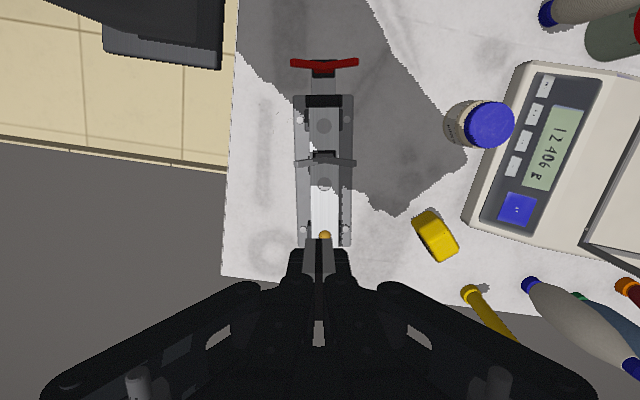

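The wrist view shows the stand nearly vertical: button at (324,235), holes at about (324,184) and (324,127), red fork centred at x≈324, grey fork at x≈325. The jar is at (480,125) and the tape measure at (435,236).

Run:
```python
import pickle
from h import *
np.set_printoptions(precision=4,suppress=True)
W=pickle.load(open("w1.pkl","rb"));I=W["pixels"]
h=cv2.cvtColor(I,cv2.COLOR_RGB2HSV)
def ce(box,lo,hi):
    x0,y0,x1,y1=box;m=cv2.inRange(h[y0:y1,x0:x1],lo,hi);ys,xs=np.nonzero(m);print(xs.min()+x0,xs.max()+x0,ys.min()+y0,ys.max()+y0,len(xs));return xs.mean()+x0,ys.mean()+y0
b=ce((310,225,340,248),(10,90,80),(30,255,255));r=ce((270,40,380,90),(0,130,70),(8,255,255))
o=np.array([.5060,-.3255]);uy=np.array([-.1445,.9895]);ux=np.array([.9895,.1445])
def rep(n,uv,z):
    p=onz(W,uv,z);e=p[:2]-o;print(n,uv,p,"seat x,y",e@ux,e@uy-.1005)
rep("btn",b,.066);rep("h2",(324,184),.06);rep("h3",(323.5,127),.06)
rep("redL",(290,65),.112);rep("redR",(358.5,65),.112);rep("greyL",(294,162),.112);rep("greyR",(357,162),.112);
rep("mouthL",(307,103),.063);rep("mouthR",(343,103),.063)
# hole refinement: rows profile
print(I[170:200:1,324,1].tolist());print(I[112:142,324,1].tolist())
x=cv2.resize(I[40:250,270:380],None,fx=2.8,fy=2.8,interpolation=cv2.INTER_CUBIC);cv2.imwrite("pics/w1z.png",x[:,:,::-1])
```

```text
319 330 230 238 83
290 358 58 72 520
btn (np.float64(324.3132530120482), np.float64(234.63855421686748)) [ 0.5159 -0.382   0.066 ] seat x,y 0.0016572464594494362 -0.1578085624998714
h2 (324, 184) [ 0.5074 -0.3273  0.06  ] seat x,y 0.0011389854541479514 -0.1024586109590134
h3 (323.5, 127) [ 0.4981 -0.2692  0.06  ] seat x,y 0.00032889302465757483 -0.04361375071673095
redL (290, 65) [ 0.4633 -0.223   0.112 ] seat x,y -0.027418712395557446 0.007044533491392058
redR (358.5, 65) [ 0.5172 -0.2152  0.112 ] seat x,y 0.0269960669197229 0.0070475924670378165
greyL (294, 162) [ 0.4759 -0.2995  0.112 ] seat x,y -0.025986909692387764 -0.07045478330277848
greyR (357, 162) [ 0.5299 -0.2917  0.112 ] seat x,y 0.028575095125687854 -0.07046501233732513
mouthL (307, 103) [ 0.4787 -0.2488  0.063 ] seat x,y -0.0159133288361293 -0.020671486909800155
mouthR (343, 103) [ 0.5134 -0.2437  0.063 ] seat x,y 0.01917474130998138 -0.02067268986262738
[119, 115, 117, 117, 118, 116, 116, 99, 96, 96, 98, 96, 96, 96, 94, 89, 118, 195, 189, 177, 96, 196, 224, 219, 218, 217, 218, 217, 218, 217]
[120, 120, 117, 120, 119, 117, 102, 99, 101, 102, 100, 102, 101, 100, 99, 98, 100, 99, 100, 99, 97, 98, 118, 120, 119, 118, 118, 117, 118, 118]
```

View pics/w1z.png

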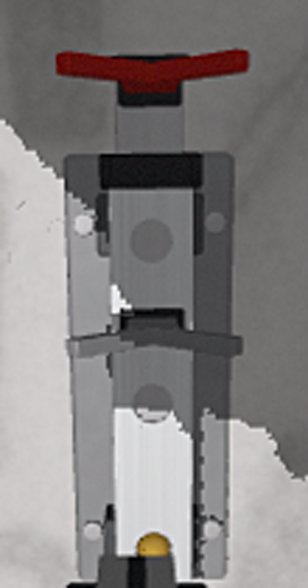

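The measurements agree with the given sizes: button y −158, forks −70.5 and +7, fork width about 54.5 mm. Now I'll press the button.

{"op": "jog_arm", "data": {
  "offset": [
    [-0.03, 0.003, 0.05],
    [-0.031, 0.0034, 0.05],
    [0, 0, 0.045],
    [0, 0, 0],
    [0, 0, 0]
  ],
  "twist": [
    [0, 0, -0.012],
    [0, 0, 0],
    [0, 0, 0],
    [0, 0, 0],
    [0, 0, 0]
  ]
}}

```text
t: 4.53
position: [0.5168, -0.384, 0.0884]
tool_rot: [0.001, 0.649, 0.761, -0.0]
wrist_force: [0.9, 0.2, 0.7]
finger_gap: 0.0
finger_force: 0.0
```

{"op": "jog_arm", "data": {
  "offset": [
    [0, 0, 0.01],
    [0, 0, 0.005],
    [0, 0, 0.003],
    [0, 0, 0.002],
    [0, 0, 0]
  ],
  "twist": [
    [0, 0, 0],
    [0, 0, 0],
    [0, 0, 0],
    [0, 0, 0],
    [0, 0, 0]
  ]
}}

```text
t: 5.15
position: [0.5163, -0.384, 0.0664]
tool_rot: [0.0, 0.649, 0.76, -0.0]
wrist_force: [0.0, 0.3, 2.2]
finger_gap: 0.0003
finger_force: 0.7
```

{"op": "jog_arm", "data": {
  "offset": [
    [0, 0, 0.002],
    [0, 0, 0.002],
    [0, 0, 0.001],
    [0, 0, 0.001],
    [0, 0, 0]
  ],
  "twist": [
    [0, 0, 0],
    [0, 0, 0],
    [0, 0, 0],
    [0, 0, 0],
    [0, 0, 0]
  ]
}}

```text
t: 5.78
position: [0.5162, -0.3841, 0.0601]
tool_rot: [-0.0, 0.65, 0.76, -0.0]
wrist_force: [0.0, -0.0, -0.2]
finger_gap: 0.0002
finger_force: 0.0
```

{"op": "jog_arm", "data": {
  "offset": [
    [0, 0, -0.03],
    [0, 0, -0.04],
    [0.037, 0, -0.04],
    [0.04, 0, 0],
    [0.04, 0, 0]
  ],
  "twist": [
    [0, 0, 0],
    [0, 0, 0],
    [0, 0, 0],
    [0, 0, 0],
    [0, 0, 0]
  ]
}}

```text
t: 6.4
position: [0.4978, -0.2676, 0.1706]
tool_rot: [0.0, 0.65, 0.76, -0.0]
wrist_force: [0.1, 0.1, -0.3]
finger_gap: 0.0001
finger_force: 0.0
```

{"op": "jog_arm", "data": {
  "offset": [
    [0.02, 0, 0],
    [0, 0, 0],
    [0, 0, 0],
    [0, 0, 0],
    [0, 0, 0]
  ],
  "twist": [
    [0, 0, 0],
    [0, 0, 0],
    [0, 0, 0],
    [0, 0, 0],
    [0, 0, 0]
  ]
}}

```text
t: 7.02
position: [0.4949, -0.2493, 0.17]
tool_rot: [-0.0, 0.65, 0.76, -0.0]
wrist_force: [0.2, -0.8, 0.3]
finger_gap: -0.0001
finger_force: 0.0
```

```bash
cat >> h.py <<'E'
seat=np.array([.491,-.226]);yaw=.157
uy=np.array([-np.sin(yaw),np.cos(yaw)]);ux=np.array([np.cos(yaw),np.sin(yaw)])
def sxy(p): e=np.array(p)[:2]-seat;return np.round([e@ux,e@uy],4)
def mask(I,box,lo,hi):
    x0,y0,x1,y1=box;m=cv2.inRange(cv2.cvtColor(I[y0:y1,x0:x1],cv2.COLOR_RGB2HSV),lo,hi);ys,xs=np.nonzero(m);return xs+x0,ys+y0
E
python3 - <<'E'
from station import ctrl
from h import *
s,W=wrist(ctrl);print(s["position"],sxy(s["position"]))
cv2.imwrite("pics/w2.png",W["pixels"][:,:,::-1])
xs,ys=mask(W["pixels"],(220,0,420,400),(0,130,70),(8,255,255))
print(len(xs),xs.min(),xs.max(),ys.min(),ys.max())
T=ctrl.get_image("top")
xs,ys=mask(T["pixels"],(330,190,400,260),(0,130,70),(8,255,255));print("top red",len(xs),xs.mean(),ys.mean(),"was 356.8 223.8", "brass",len(mask(T["pixels"],(340,190,460,250),(10,90,80),(30,255,255))[0]))
E
```

```text
[ 0.49486137 -0.24930238  0.17003948] [ 0.0002 -0.0236]
726 277 359 141 156
top red 0 nan nan was 356.8 223.8 brass 0<stdin>:8: RuntimeWarning: Mean of empty slice.
  ret = ret.dtype.type(ret / rcount)
```

View pics/w2.png

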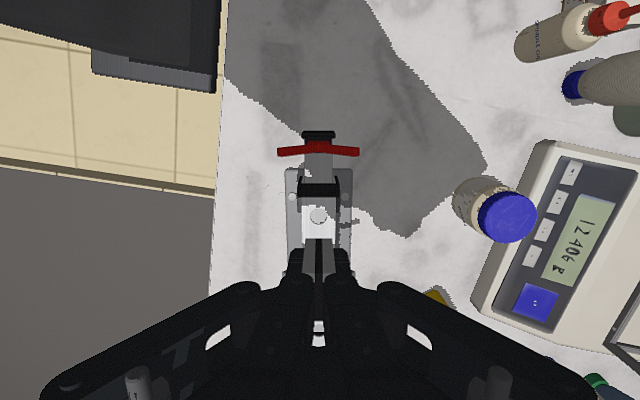

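{"op": "jog_arm", "data": {
  "offset": [
    [0, 0, 0.04],
    [0, 0, 0.04],
    [0, 0, 0.016],
    [0, 0, 0],
    [0.015, 0, 0]
  ],
  "twist": [
    [0, 0, 0],
    [0, 0, 0],
    [0, 0, 0],
    [0, 0, 0],
    [0, 0, 0]
  ]
}}

```text
t: 7.75
position: [0.4929, -0.2342, 0.075]
tool_rot: [0.001, 0.65, 0.76, 0.0]
wrist_force: [-0.8, -0.3, 0.2]
finger_gap: -0.0002
finger_force: 0.0
```

{"op": "jog_arm", "data": {
  "offset": [
    [0.005, 0, 0],
    [0.005, 0, 0],
    [0.005, 0, 0],
    [0.005, 0, 0],
    [0.005, 0, 0]
  ],
  "twist": [
    [0, 0, 0],
    [0, 0, 0],
    [0, 0, 0],
    [0, 0, 0],
    [0, 0, 0]
  ]
}}

```text
t: 8.38
position: [0.4888, -0.2099, 0.0746]
tool_rot: [0.001, 0.65, 0.76, -0.001]
wrist_force: [1.0, -5.2, 0.3]
finger_gap: 0.0003
finger_force: 3.1
```

{"op": "jog_arm", "data": {
  "offset": [
    [0.005, 0, 0],
    [0.005, 0, 0],
    [0.005, 0, 0],
    [0.005, 0, 0],
    [0.005, 0, 0]
  ],
  "twist": [
    [0, 0, 0],
    [0, 0, 0],
    [0, 0, 0],
    [0, 0, 0],
    [0, 0, 0]
  ]
}}

```text
t: 9.0
position: [0.4849, -0.1852, 0.0746]
tool_rot: [0.001, 0.65, 0.76, -0.001]
wrist_force: [-0.6, -5.4, 2.1]
finger_gap: 0.0002
finger_force: 3.1
```

{"op": "jog_arm", "data": {
  "offset": [
    [0.002, 0, 0],
    [0.002, 0, 0],
    [0.002, 0, 0],
    [0.002, 0, 0],
    [0.002, 0, 0]
  ],
  "twist": [
    [0, 0, 0],
    [0, 0, 0],
    [0, 0, 0],
    [0, 0, 0],
    [0, 0, 0]
  ]
}}

```text
t: 9.62
position: [0.483, -0.1742, 0.0742]
tool_rot: [-0.0, 0.649, 0.76, 0.0]
wrist_force: [-0.2, 0.0, -0.2]
finger_gap: 0.0
finger_force: 0.0
```

Run:
```python
from station import ctrl
from h import *
s,W=wrist(ctrl);print(s["position"],sxy(s["position"]),s["wrist_force"])
xs,ys=mask(W["pixels"],(220,0,420,400),(0,130,70),(8,255,255));print(len(xs),xs.min(),xs.max(),ys.min(),ys.max(),sxy(onz(W,(xs.mean(),ys.mean()),.108)))
```

```text
[ 0.48302743 -0.17419485  0.07421013] [0.0002 0.0524] [-0.17939293  0.0334526  -0.17243828]
2782 248 387 214 267 [-0.      0.0735]
```

{"op": "jog_arm", "data": {
  "offset": [
    [0.001, 0, 0],
    [0.001, 0, 0],
    [0.001, 0, 0],
    [0, 0, 0],
    [0, 0, 0]
  ],
  "twist": [
    [0, 0, 0],
    [0, 0, 0],
    [0, 0, 0],
    [0, 0, 0],
    [0, 0, 0]
  ]
}}

```text
t: 10.3
position: [0.4826, -0.1716, 0.0743]
tool_rot: [-0.0, 0.649, 0.76, 0.0]
wrist_force: [-0.1, -0.3, -0.8]
finger_gap: 0.0003
finger_force: 0.4
```

{"op": "jog_arm", "data": {
  "offset": [
    [-0.01, 0, 0],
    [0, 0, -0.05],
    [0, 0, -0.06],
    [-0.05, 0, -0.05],
    [-0.05, 0, 0]
  ],
  "twist": [
    [0, 0, 0],
    [0, 0, 0],
    [0, 0, 0],
    [0, 0, 0],
    [0, 0, 0]
  ]
}}

```text
t: 10.92
position: [0.5002, -0.2767, 0.2323]
tool_rot: [0.003, 0.649, 0.761, 0.0]
wrist_force: [0.8, 1.5, -0.5]
finger_gap: -0.0
finger_force: 0.0
```

{"op": "jog_arm", "data": {
  "offset": [
    [-0.05, 0, 0],
    [-0.05, 0, 0],
    [0, 0, 0],
    [0, 0, 0],
    [0, 0, 0]
  ],
  "twist": [
    [0, 0, 0],
    [0, 0, 0],
    [0, 0, 0],
    [0, 0, 0],
    [0, 0, 0]
  ]
}}

```text
t: 11.55
position: [0.5145, -0.3724, 0.2288]
tool_rot: [0.0, 0.649, 0.761, 0.0]
wrist_force: [-0.1, 0.4, -0.7]
finger_gap: 0.0001
finger_force: 0.0
```

Run:
```python
from station import ctrl
from h import *
s,W=wrist(ctrl);I=W["pixels"];print(s["position"],sxy(s["position"]))
xs,ys=mask(I,(220,0,420,200),(0,130,70),(8,255,255));print(len(xs),xs.min(),xs.max(),ys.min(),ys.max(),sxy(onz(W,(xs.mean(),ys.mean()),.108)))
xs,ys=mask(I,(300,100,350,260),(10,90,80),(30,255,255));print(len(xs),xs.mean(),ys.mean(),sxy(onz(W,(xs.mean(),ys.mean()),.066)),sxy(onz(W,(xs.mean(),ys.mean()),.058)))
x=cv2.resize(I[30:260,250:400],None,fx=2.6,fy=2.6,interpolation=cv2.INTER_CUBIC);cv2.imwrite("pics/w3.png",x[:,:,::-1])
```

```text
[ 0.5145121  -0.37244664  0.22882335] [ 0.0003 -0.1483]Traceback (most recent call last):
  File "<stdin>", line 4, in <module>
    return umr_minimum(a, axis, None, out, keepdims, initial, where)
ValueError: zero-size array to reduction operation minimum which has no identity
```

Run:
```python
from station import ctrl
from h import *
s,W=wrist(ctrl);I=W["pixels"]
cv2.imwrite("pics/w3.png",I[:,:,::-1])
xs,ys=mask(I,(300,100,350,260),(10,90,80),(30,255,255));print(len(xs))
if len(xs):print(xs.mean(),ys.mean(),sxy(onz(W,(xs.mean(),ys.mean()),.066)),sxy(onz(W,(xs.mean(),ys.mean()),.058)))
print(proj(W,[*(seat+.0705*uy),.11]),proj(W,[*(seat-.1005*uy),.066]))
```

```text
136
318.1470588235294 135.875 [ 0.0005 -0.102 ] [ 0.0005 -0.1026]
[ 317.45590346 -114.64951834] [317.61636822 134.31412345]
```

View pics/w3.png

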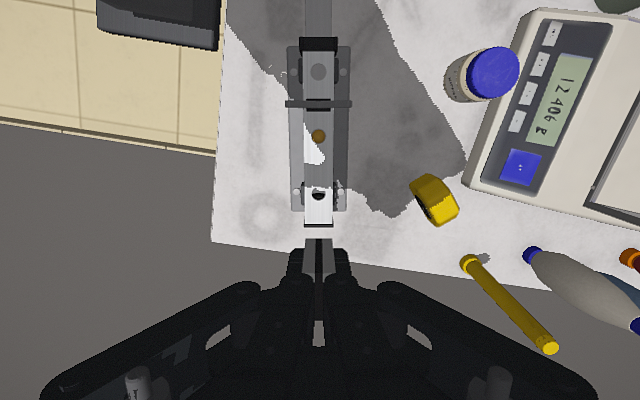

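The wrist view shows the brass button up in the next hole at (318,136), the old hole empty at (318,193), and the inner tube extended. Next is the cop.

{"op": "jog_arm", "data": {
  "offset": [
    [0.05, 0, 0],
    [0.05, 0, 0],
    [0.05, 0, 0],
    [0.05, 0, 0],
    [0.05, 0, 0]
  ],
  "twist": [
    [0, 0, 0],
    [0, 0, 0],
    [0, 0, 0],
    [0, 0, 0],
    [0, 0, 0]
  ],
  "gripper": 1
}}

```text
t: 12.28
position: [0.4748, -0.1244, 0.2288]
tool_rot: [0.0, 0.649, 0.761, 0.0]
wrist_force: [0.3, 0.4, -0.3]
finger_gap: 0.0853
finger_force: 0.0
```

{"op": "jog_arm", "data": {
  "offset": [
    [0.05, -0.004, 0],
    [0.05, 0, 0],
    [0.05, 0, 0],
    [0.05, 0, 0],
    [0, 0, 0]
  ],
  "twist": [
    [0, 0, 0],
    [0, 0, 0],
    [0, 0, 0],
    [0, 0, 0],
    [0, 0, 0.06]
  ]
}}

```text
t: 12.9
position: [0.4391, 0.0735, 0.2289]
tool_rot: [0.0, 0.671, 0.742, 0.0]
wrist_force: [-0.2, -1.7, -0.4]
finger_gap: 0.0855
finger_force: 0.0
```

{"op": "jog_arm", "data": {
  "offset": [
    [0, 0, 0],
    [0, 0, 0],
    [0, 0, 0],
    [0, 0, 0],
    [0, 0, 0]
  ],
  "twist": [
    [0, 0, 0],
    [0, 0, 0],
    [0, 0, 0],
    [0, 0, 0],
    [0, 0, 0]
  ]
}}

```text
t: 13.52
position: [0.4403, 0.0703, 0.2285]
tool_rot: [-0.0, 0.672, 0.74, -0.0]
wrist_force: [-0.5, -0.4, 0.5]
finger_gap: 0.0854
finger_force: 0.0
```

Run:
```python
from station import ctrl
from h import *
import pickle
np.set_printoptions(precision=4,suppress=True)
s,W=wrist(ctrl);I=W["pixels"];pickle.dump(W,open("w4.pkl","wb"));print(s["position"],s["tool_rot"])
cv2.imwrite("pics/w4.png",I[:,:,::-1])
m=cv2.inRange(cv2.cvtColor(I,cv2.COLOR_RGB2HSV),(105,120,40),(130,255,255))
n,l,st,ce=cv2.connectedComponentsWithStats(m)
for i in range(1,n):
    if st[i,4]>40: print(st[i],ce[i],onz(W,ce[i],.045),onz(W,ce[i],.036))
```

```text
[0.4403 0.0703 0.2285] [-0.      0.6721  0.7405 -0.    ]
[311  16  16  20 281] [318.5552  26.0249] [0.4266 0.2176 0.045 ] [0.4264 0.2197 0.036 ]
[307 164  23  16 323] [317.5263 171.5759] [0.4391 0.0769 0.045 ] [0.4393 0.0751 0.036 ]
```

View pics/w4.png

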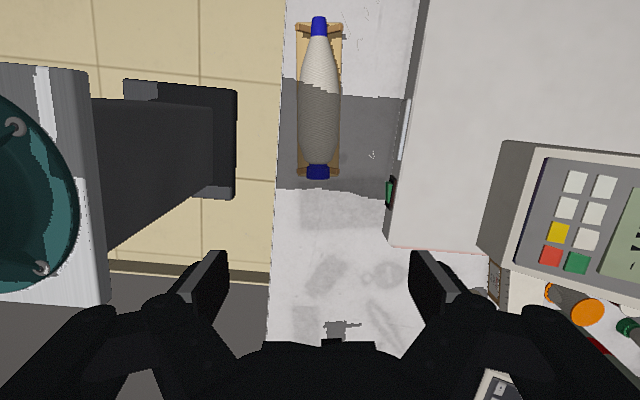

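The wrist view shows the cop in the rack: tip at (318.5,26), foot at (317.5,172), with free space on both sides for the fingers.

Run:
```python
import pickle
from h import *
W=pickle.load(open("w4.pkl","rb"))
a=onz(W,(317.6,180),.057);b=onz(W,(318.6,15.5),.044);print(a,b,np.linalg.norm(a-b))
c=(a+b)/2;p=np.array([.4403,.0703]);y=.0969;d=c[:2]-p
print(c,"tool dx dy",d@[-np.sin(y),np.cos(y)],d@[np.cos(y),np.sin(y)])
# yarn width mid
I=W["pixels"]
for v in(80,100,110,120):print(v,I[v,290:350,0].tolist()[::2])
```

```text
[0.43984367 0.07023012 0.057     ] [0.42580101 0.2267288  0.044     ] 0.1576643097972131
[0.43282234 0.14847946 0.0505    ] tool dx dy 0.07853616089854486 0.00012115613438746804
80 [107, 105, 97, 167, 204, 144, 171, 179, 188, 199, 196, 195, 204, 208, 198, 199, 200, 190, 187, 186, 182, 160, 150, 125, 96, 178, 205, 201, 199, 196]
100 [109, 107, 109, 108, 90, 98, 99, 104, 99, 112, 107, 104, 116, 110, 105, 117, 115, 107, 107, 111, 104, 105, 100, 97, 93, 79, 110, 111, 109, 109]
110 [108, 107, 109, 109, 89, 96, 98, 103, 103, 107, 111, 111, 108, 110, 114, 114, 109, 111, 110, 105, 102, 100, 104, 99, 88, 98, 111, 111, 110, 109]
120 [109, 109, 112, 106, 84, 95, 101, 101, 101, 109, 109, 109, 105, 117, 113, 109, 109, 108, 106, 109, 109, 98, 101, 95, 85, 103, 109, 110, 108, 107]
```

{"op": "jog_arm", "data": {
  "offset": [
    [0.0395, 0, 0.03],
    [0.039, 0, 0.04],
    [0, 0, 0.05],
    [0, 0, 0.04],
    [0, 0, 0.025]
  ],
  "twist": [
    [0, 0, 0],
    [0, 0, 0],
    [0, 0, 0],
    [0, 0, 0],
    [0, 0, 0]
  ]
}}

```text
t: 14.2
position: [0.4318, 0.1486, 0.0418]
tool_rot: [-0.001, 0.672, 0.741, -0.001]
wrist_force: [0.9, 0.1, 0.9]
finger_gap: 0.0854
finger_force: 0.0
```

{"op": "jog_arm", "data": {
  "offset": [
    [0, 0, 0.015],
    [0, 0, 0.008],
    [0, 0, 0],
    [0, 0, 0],
    [0, 0, 0]
  ],
  "twist": [
    [0, 0, 0],
    [0, 0, 0],
    [0, 0, 0],
    [0, 0, 0],
    [0, 0, 0]
  ]
}}

```text
t: 14.82
position: [0.433, 0.1487, 0.021]
tool_rot: [0.0, 0.672, 0.741, 0.0]
wrist_force: [-0.7, 0.4, 0.2]
finger_gap: 0.0855
finger_force: 0.0
```

{"op": "jog_arm", "data": {
  "offset": [
    [0, 0, 0],
    [0, 0, 0],
    [0, 0, 0],
    [0, 0, 0],
    [0, 0, 0]
  ],
  "twist": [
    [0, 0, 0],
    [0, 0, 0],
    [0, 0, 0],
    [0, 0, 0],
    [0, 0, 0]
  ],
  "gripper": -1,
  "grip_force": 30
}}

```text
t: 15.45
position: [0.4325, 0.1487, 0.0206]
tool_rot: [-0.0, 0.672, 0.741, -0.0]
wrist_force: [-1.8, 0.7, 4.7]
finger_gap: 0.042
finger_force: 29.6
```

{"op": "jog_arm", "data": {
  "offset": [
    [0, 0, 0],
    [0, 0, -0.005],
    [0, 0, -0.01],
    [0, 0, -0.02],
    [0, 0, -0.02]
  ],
  "twist": [
    [0, 0, 0],
    [0, 0, 0],
    [0, 0, 0],
    [0, 0, 0],
    [0, 0, 0]
  ]
}}

```text
t: 16.08
position: [0.4326, 0.1487, 0.0766]
tool_rot: [0.0, 0.672, 0.741, 0.0]
wrist_force: [0.8, 0.1, -1.6]
finger_gap: 0.042
finger_force: 30.8
```

{"op": "jog_arm", "data": {
  "offset": [
    [0, 0, -0.04],
    [0, 0, -0.04],
    [0, 0, -0.03],
    [-0.035, 0, 0],
    [-0.045, 0, 0]
  ],
  "twist": [
    [0, 0, -0.03],
    [0, 0, -0.03],
    [0, 0, 0],
    [0, 0, 0],
    [0, 0, 0]
  ]
}}

```text
t: 16.7
position: [0.4453, 0.0692, 0.1865]
tool_rot: [0.001, 0.649, 0.761, 0.0]
wrist_force: [0.2, 0.3, -1.9]
finger_gap: 0.0417
finger_force: 31.0
```

{"op": "jog_arm", "data": {
  "offset": [
    [-0.045, 0, 0],
    [-0.045, 0, 0],
    [-0.045, 0, 0],
    [-0.045, 0, 0],
    [-0.045, 0, 0]
  ],
  "twist": [
    [0, 0, 0],
    [0, 0, 0],
    [0, 0, 0],
    [0, 0, 0],
    [0, 0, 0]
  ]
}}

```text
t: 17.32
position: [0.4802, -0.1541, 0.1862]
tool_rot: [0.0, 0.65, 0.76, 0.0]
wrist_force: [0.1, 0.2, -1.2]
finger_gap: 0.0417
finger_force: 31.0
```

{"op": "jog_arm", "data": {
  "offset": [
    [-0.04, 0, 0],
    [-0.034, 0, 0],
    [0, 0, 0],
    [0, 0, 0],
    [0, 0, 0]
  ],
  "twist": [
    [0, 0, 0],
    [0, 0, 0],
    [0, 0, 0],
    [0, 0, 0],
    [0, 0, 0]
  ]
}}

```text
t: 17.95
position: [0.4917, -0.2248, 0.1858]
tool_rot: [0.0, 0.649, 0.761, 0.0]
wrist_force: [0.1, 0.7, -1.5]
finger_gap: 0.0417
finger_force: 31.0
```

Run:
```python
from station import ctrl
from h import *
s,W=wrist(ctrl);I=W["pixels"];print(s["position"],sxy(s["position"]),s["tool_rot"],s["finger_gap"])
cv2.imwrite("pics/w5.png",I[:,:,::-1])
```

```text
[ 0.49174352 -0.22476316  0.18579419] [0.0009 0.0011] [7.22648644e-06 6.49130440e-01 7.60677113e-01 3.61353175e-05] 0.04170332232251368
```

View pics/w5.png

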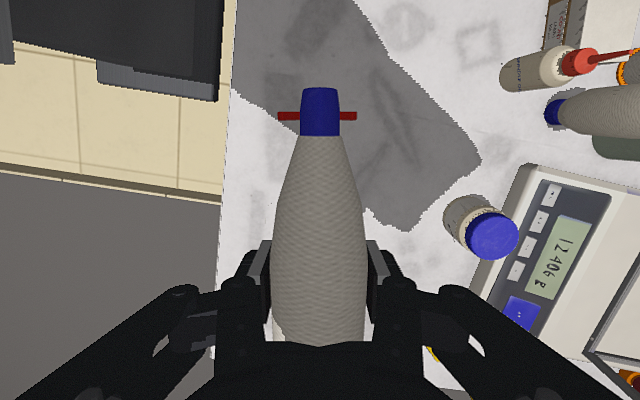

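The cop is held level with its tip (319.5,~112) above the red fork (centre 317.5,116), about 1 mm off sideways. I'll correct that and lower it.

{"op": "jog_arm", "data": {
  "offset": [
    [-0.001, -0.0009, 0.02],
    [0, 0, 0.03],
    [0, 0, 0.025],
    [0, 0, 0.015],
    [0, 0, 0.005]
  ],
  "twist": [
    [0, 0, 0],
    [0, 0, 0],
    [0, 0, 0],
    [0, 0, 0],
    [0, 0, 0]
  ]
}}

```text
t: 18.62
position: [0.4908, -0.2261, 0.09]
tool_rot: [-0.001, 0.649, 0.761, -0.0]
wrist_force: [-0.1, -0.1, -1.0]
finger_gap: 0.0422
finger_force: 31.0
```

{"op": "jog_arm", "data": {
  "offset": [
    [0, 0, 0.001],
    [0, 0, 0.001],
    [0, 0, 0.001],
    [0, 0, 0.001],
    [0, 0, 0]
  ],
  "twist": [
    [0, 0, 0],
    [0, 0, 0],
    [0, 0, 0],
    [0, 0, 0],
    [0, 0, 0]
  ]
}}

```text
t: 19.25
position: [0.4911, -0.2268, 0.0865]
tool_rot: [-0.0, 0.649, 0.76, 0.0]
wrist_force: [-0.6, -0.2, -2.8]
finger_gap: 0.0421
finger_force: 31.0
```

{"op": "jog_arm", "data": {
  "offset": [
    [0, 0, 0.001],
    [0, 0, 0.001],
    [0, 0, 0.001],
    [0, 0, 0],
    [0, 0, 0]
  ],
  "twist": [
    [0, 0, 0],
    [0, 0, 0],
    [0, 0, 0],
    [0, 0, 0],
    [0, 0, 0]
  ]
}}

```text
t: 19.88
position: [0.4912, -0.2268, 0.0835]
tool_rot: [-0.0, 0.649, 0.76, -0.0]
wrist_force: [-0.7, 0.2, -1.6]
finger_gap: 0.0423
finger_force: 31.0
```

{"op": "jog_arm", "data": {
  "offset": [
    [0, 0, 0.0005],
    [0, 0, 0.0005],
    [0, 0, 0],
    [0, 0, 0],
    [0, 0, 0]
  ],
  "twist": [
    [0, 0, 0],
    [0, 0, 0],
    [0, 0, 0],
    [0, 0, 0],
    [0, 0, 0]
  ]
}}

```text
t: 20.5
position: [0.4915, -0.2269, 0.083]
tool_rot: [0.0, 0.649, 0.76, 0.0]
wrist_force: [-0.8, 1.6, 7.9]
finger_gap: 0.0418
finger_force: 31.6
```

{"op": "jog_arm", "data": {
  "offset": [
    [0, 0, 0],
    [0, 0, 0],
    [0, 0, 0],
    [0, 0, 0],
    [0, 0, 0]
  ],
  "twist": [
    [0, 0, 0],
    [0, 0, 0],
    [0, 0, 0],
    [0, 0, 0],
    [0, 0, 0]
  ],
  "gripper": 0.8
}}

```text
t: 21.12
position: [0.4911, -0.2268, 0.0824]
tool_rot: [-0.0, 0.649, 0.76, -0.0]
wrist_force: [0.5, -0.2, 0.2]
finger_gap: 0.0772
finger_force: 0.0
```

{"op": "jog_arm", "data": {
  "offset": [
    [0, 0, -0.02],
    [0, 0, -0.04],
    [0, 0, -0.04],
    [-0.02, 0, -0.04],
    [-0.05, 0, 0]
  ],
  "twist": [
    [0, 0, 0],
    [0, 0, 0],
    [0, 0, 0],
    [0, 0, 0],
    [0, 0, 0]
  ]
}}

```text
t: 21.75
position: [0.5033, -0.2962, 0.226]
tool_rot: [0.003, 0.649, 0.761, 0.0]
wrist_force: [1.0, -0.5, -0.3]
finger_gap: 0.0769
finger_force: 0.0
```

{"op": "jog_arm", "data": {
  "offset": [
    [-0.04, 0, 0],
    [0, 0, 0],
    [0, 0, 0],
    [0, 0, 0],
    [0, 0, 0]
  ],
  "twist": [
    [0, 0, 0],
    [0, 0, 0],
    [0, 0, 0],
    [0, 0, 0],
    [0, 0, 0]
  ]
}}

```text
t: 22.38
position: [0.5084, -0.3347, 0.2228]
tool_rot: [0.0, 0.649, 0.761, 0.0]
wrist_force: [0.4, 0.2, 0.1]
finger_gap: 0.0771
finger_force: 0.0
```

Run:
```python
from station import ctrl
from h import *
s,W=wrist(ctrl);I=W["pixels"];print(s["position"],s["wrist_force"],s["t"])
cv2.imwrite("pics/w6.png",I[:,:,::-1])
n,l,st,ce=cv2.connectedComponentsWithStats(cv2.inRange(cv2.cvtColor(I[:,200:420],cv2.COLOR_RGB2HSV),(105,120,40),(130,255,255)))
for i in range(1,n):
    if st[i,4]>30:
        c=ce[i]+[200,0];print(st[i],c,sxy(onz(W,c,.108)))
        x,y,w,h=st[i,:4]; print(sxy(onz(W,(x+200+w/2,y-.5),.106)),sxy(onz(W,(x+200+w/2,y+h),.119)))
```

```text
[ 0.50840732 -0.33471496  0.22279525] [0.44524592 0.15824993 0.09729436] 22.375
[104 141  30  20 542] [318.29704797 150.55904059] [ 0.0004 -0.0721]
[ 0.001  -0.0639] [ 0.001  -0.0792]
```

View pics/w6.png

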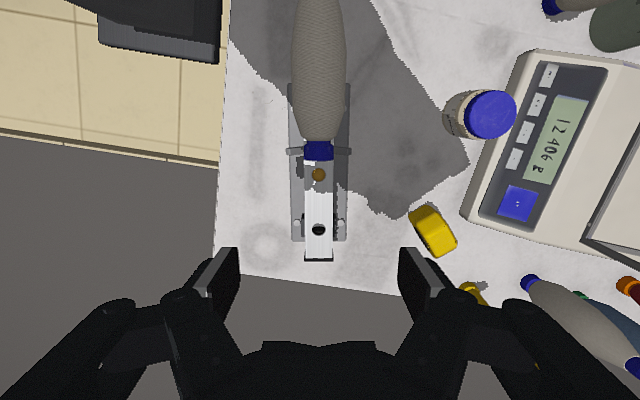

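The foot lies in the grey fork at (318,151), with its end at y −79 mm as expected, and the button is still up at (319,174). I'll check the tip from the top and scene cameras, then hand in.

Run:
```python
from station import ctrl
from h import *
ok=[]
for n in("top","scene"):
    im=ctrl.get_image(n);p=proj(im,[*(seat+.072*uy),.099]).astype(int)
    xs,ys=mask(im["pixels"],(p[0]-15,p[1]-15,p[0]+15,p[1]+15),(105,120,40),(130,255,255))
    if len(xs): r=sxy(onz(im,(xs.mean(),ys.mean()),.101));ok.append(abs(r[0])<.006);print(n,p,len(xs),r)
    else: print(n,"none")
if ok and all(ok): print(ctrl.hand_in())
```

```text
top none
scene none
```

{"op": "jog_arm", "data": {
  "offset": [
    [0.02, 0, -0.02],
    [0.05, 0, -0.02],
    [0.055, 0, 0],
    [0.055, 0, 0],
    [0.055, 0, 0]
  ],
  "twist": [
    [0, 0, 0],
    [0, 0, 0],
    [0, 0, 0],
    [0, 0, 0],
    [0, 0, 0]
  ]
}}

```text
t: 23.15
position: [0.4707, -0.101, 0.2638]
tool_rot: [0.001, 0.649, 0.76, 0.0]
wrist_force: [0.4, 0.1, -0.1]
finger_gap: 0.0771
finger_force: 0.0
```

{"op": "jog_arm", "data": {
  "offset": [
    [0.055, 0, 0],
    [0.055, 0, 0],
    [0.055, 0, 0],
    [0.055, 0, 0],
    [0.045, 0, 0]
  ],
  "twist": [
    [0, 0, 0],
    [0, 0, 0],
    [0, 0, 0],
    [0, 0, 0],
    [0, 0, 0]
  ]
}}

```text
t: 23.78
position: [0.4288, 0.1608, 0.2638]
tool_rot: [0.0, 0.649, 0.761, 0.001]
wrist_force: [0.6, 1.0, 0.5]
finger_gap: 0.0766
finger_force: 0.0
```

{"op": "jog_arm", "data": {
  "offset": [
    [0, 0, 0],
    [0, 0, 0],
    [0, 0, 0],
    [0, 0, 0],
    [0, 0, 0]
  ],
  "twist": [
    [0, 0, 0],
    [0, 0, 0],
    [0, 0, 0],
    [0, 0, 0],
    [0, 0, 0]
  ]
}}

```text
t: 24.4
position: [0.4303, 0.1579, 0.2625]
tool_rot: [-0.0, 0.65, 0.76, -0.0]
wrist_force: [0.7, -0.6, -0.2]
finger_gap: 0.0768
finger_force: 0.0
```

Run:
```python
from station import ctrl
from h import *
ok=[]
for n in("top","scene"):
    im=ctrl.get_image(n);p=proj(im,[*(seat+.072*uy),.099]).astype(int)
    xs,ys=mask(im["pixels"],(p[0]-20,p[1]-20,p[0]+20,p[1]+20),(105,120,40),(130,255,255))
    if len(xs): r=sxy(onz(im,(xs.mean(),ys.mean()),.101));ok.append(abs(r[0])<.006);print(n,p,len(xs),r)
    else: print(n,"none")
if ok and all(ok): print(ctrl.hand_in())
```

```text
top [328 230] 60 [0.0002 0.0709]
scene [332 235] 56 [-0.0016  0.0696]
the job is handed in; nothing more can be done
None
```

The job is handed in at about 24 s of the 64 s allowed: the stand is out by one hole with the button up, the cop lies centred with each bare end in a fork, the arm is clear, and nothing touched the bottle, jar or tape measure (the verdict itself was not shown).

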